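Fit the tongued insert plate into the microscope stage

ROBOT

A 7-joint arm with a two-finger parallel gripper is mounted at the origin on the work surface. World frame = base frame: x ahead of the robot, y to its left, z up, the work surface at z = 0. Lengths are in m, angles in rad, forces in N, time in s.
With the tool pointing down it reaches from about 0.4 to 0.85 m from the base axis. Payload 4.5 kg.
Tool frame: the origin (TCP) lies where the fingers leave the gripper's body, on its centre line; the fingertips stand 64 mm ahead of it and the grasp point (between the pads) lies 45 mm ahead of it; z points along the fingers, y is the direction in which the jaws open and shut (so a half turn about z gives the same grasp; the last joint's range is limited). The gripper opens to 88 mm and grips with 3 to 60 N. Pads are 18 mm wide; open, the fingers measure 123 mm over their backs; the gripper's body (75 mm by 187 mm) begins 45 mm behind the grasp point.
Start: joints at [1.338, 0.689, -0.195, 1.565, 0.157, 0.902, -0.215], TCP at [0.165, -0.603, 0.303] pointing down, gripper open.
Joint ranges: [-3.01, 3.01], [-0.46, 2.08], [-1.47, 1.51], [0.13, 2.56], [-1, 4.14], [0.04, 2.09], [-2.66, 2.66]. Speed limits (rad/s): [2.57, 2.57, 3.14, 3.14, 3.14, 3.14, 3.14].

INTERFACE

Orientations are given as a unit quaternion [x, y, z, w].
In Python, from plant import monitor, snapshot, workorder, finder gives the robot as it stands.
- The arm moves only by the tool carry_out, never from a script. Its argument "motion" is one flat list of numbers, 6 for each row, row after row: the shift along the tool's x, y, z in cm, then the turn, a rotation vector about the tool's x, y, z in rad. In form: [x, y, z, rx, ry, rz, x, y, z, rx, ry, rz, ...]. A call has 1 to 8 rows; each row shifts and turns the commanded pose from where the row before left it, along the tool's axes as they then stand; what a row does not reach is not made up. A row lasts 1/8 s, in which the tool goes at most 62.5 mm and 10.7 degrees, less where a joint would pass 70% of its speed; a pose out of reach is approached as far as the arm can. A call with a gripper value outside its range is refused whole. "hand" is the finger opening in cm, from 0 to 8.81, set as the call begins (left out, the last holds). The fingers move at their own pace and stop on an object; "grip_force" is the grip in N (left out, the last holds). Time passes only in rows, so rows that do not move let the fingers close. It gives the time, the measured TCP pose, the force and the opening at its end, in the units of the state.
- monitor.get_state(): the state, without advancing time (a new reading comes with each control period).
- snapshot(name): name is "scene" or "top"; returns a dict with "frame" (384x512x3 uint8, red, green, blue), "range_z" (384x512 float32, m along the optical axis (not along the pixel's ray), 0 where there is no reading), "fx", "fy", "cx", "cy" (pixels), "D" ([k1, k2, p1, p2, k3] as OpenCV has them; the pictures are not rectified), "rvec" (rotation vector, rad) and "tvec" (3), from world to camera coordinates, as OpenCV has them. Camera axes: x right, y down, z forward; pixel columns grow to the right and rows downward; lengths in m; the calibration is good to about 2 mm. A picture is of the moment at which its call begins.
- workorder.finish_job(): hands the job in, once; it reports no verdict.
Trained networks look in a picture, given as the dict that the camera call returned (one of the last four; its "shot" number tells which), for a name from the list of things; names that differ only in an ending like _2 or _b are one class to them, and where a whole thing is asked for, a point or a joint stands for the part that bears it (a point fixed in the world has none). Each returns a list of dicts, best first, with "p" (0 to 1); they miss things now and then, are a little off and sometimes report something else, mostly with a low value. They report only what shows in the picture. A call takes as long as a camera call. They do not tell look-alikes from the thing itself.
- finder.masks_of(picture, thing): "pixels" (384x512 bool, what is visible of it) and "extent" ([left, top, right, bottom] in pixels, round what is visible of it).
The state is a dict: "clock": time; "q": joint angles; "qd": joint speeds; "joint_torque": joint torques, N m; "tool_pos": TCP position; "eef_rot": TCP orientation; "contact_force": force on the tool from outside, world axes, zero at the start; "moment": the same for the moment, N m; "opening": opening from 0.0 (shut) to 1.0 (fully open).
Only numpy, scipy, OpenCV 4.12 (cv2) and the standard library are available. Lean on these libraries where they do the work, as an engineer would, in place of code of your own. Each camera call takes 0.05 s, during which the arm holds its last target. There are 200 camera calls.

TASK

Put the stage's jog toggle in its centre off position first, without throwing it over to the other side. Then get the black insert plate into the recess of the microscope stage: tip its tongue down into the groove at the end of the recess and bring the plate down flat, so that it lies locked and flush with the stage top. Leave the bottles, jars, dishes and boxes where they stand.

Things in the scene. Friction and masses are not known exactly. Their poses are not given: they have to be found in the camera images.
- stage: White microscope stage unit fixed to the bench, 385 mm long (its x, from -215 to 170), 230 mm wide (its y), top 46 mm above the bench. Origin at bench level under the middle of the sill. From x=-215 to 0 a flat apron; from x=0 to 124 a recess 116 mm wide and 16 mm deep (floor 30 mm above the bench); then the groove. The plate goes in along +x.
- sill (a point): Middle of the apron's edge where the recess begins, at the height of the stage top (x=0, y=0, z=46 mm of the stage).
- groove (a point): Middle of the groove's mouth at the far (+x) end of the recess (x=124, y=0, z=35 mm of the stage). The groove lies under an overhanging lip 6 mm thick whose top is level with the stage top; it is 10 mm high from the recess floor, 94 mm wide and 16 mm deep.
- rail (a point): Top of the start of one of two aluminium guide rails, 8 mm wide and 12 mm high, that stand on the stage top along both sides of the recess (inner faces at y=+58 and -58 mm, x=-5 to 124) and flare outward at 0.5 rad back to x=-35, where they are about 148 mm apart. They guide the plate in.
- pillar (a point): Top of a bare steel pillar, 24 to 38 mm thick, that stands fixed beside the stage at x=60, y=142 mm, 180 mm high above the bench: an obstacle.
- plate_centre (a point): Middle of the black insert plate, half-way up: 120 mm long (x), 110 wide, 16 thick, 0.35-0.6 kg, too wide to grip. A tongue 80 mm wide, 6 thick stands out 12 mm from its +x end, flush with the underside. It starts flat on the apron, tongue towards the groove, up to 0.4 rad askew. z up. In place this point is at about x=62, y=0, z=38 mm of the stage.
- plate_nose (a point): Middle of the tongue's end (72 mm along x from the plate's middle, 3 mm above its underside). The plate is too long to drop in flat. Pushed over the sill it tips nose down; pushed on, the tongue enters the groove while the rear lies on the sill, then the rear comes off the sill and can be pressed down. In place, about x=134, z=33 mm of the stage.
- jog_box: Grey switch box fixed to the bench, 70 (x) x 60 (y) x 45 mm high, with the toggle lever on top. It may be turned any way. Origin at bench level under its middle.
- jog_lever (a joint): Angle of the toggle lever in rad: 0 = upright (off), 0.36 to 0.48 = forward, leaning to the box's +x (as it starts), about -0.45 = reverse. It is stiff and stays where it is left (about 2 N at the tip moves it); the off position is narrow, about 0.12 rad either side of upright. It pivots 45 mm above the bench in the middle of the box.
- lever_tip (a point): Centre of the lever's black ball end (16 mm across), 55 mm from the pivot; the steel stick below is 10 mm thick.
- dimmer_box: A look-alike grey box of the same size with a round knob on top (34 mm across, top at 65 mm), fixed to the bench, not part of the job. Origin at bench level under its middle.
- bottle_a: Clear glass bottle, 72 mm across, 120 mm high; a bystander, loose. Origin at the middle of its underside.
- bottle_b: Wide clear glass jar, 86 mm across, 110 mm high; a bystander, loose. Origin at the middle of its underside.
- reagent: Small amber glass bottle, 48 mm across, 85 mm high; a bystander, loose. Origin at the middle of its underside.
- dishes: Stack of three flat dishes, 88 mm across, 44 mm high; a bystander, loose. Origin at the middle of its underside.
- slide_box: Flat blue slide box, 85 x 120 x 35 mm; a bystander, loose. Origin at the middle of its underside.
- stain_jar: Small glass jar with a white lid, 41 mm across, 60 mm high, standing on the end block of the stage past the groove; a bystander, loose. Origin at the middle of its underside.
Mind the look-alikes: they are no part of the job. Leave any blue look-alike of the part that bears plate_centre alone.

How it is judged:
By the outcome, as a careful person would: the job done as asked, in the order asked, and still so for the second after the job is handed in, with the robot touching nothing.
It also fails if it takes over 72 s, if anything falls off the work surface, if the arm or the gripper's body presses on something with over 40 N, if the wrist force passes 120 N, or if a joint passes its speed limit or range.

## Working session

There is one attempt and no reset: what is moved stays moved. The work goes in short steps, Python scripts to look and compute and a tool call to move; the robot and the scene stay as the last step left them, time stands still between calls to the robot, and variables do not carry over. Pictures are saved under pics/ and viewed, about 8 in all and at most 12, crops included, and the job is handed in when it is done.

Besides the shell and the picture viewer there is one more tool, called after "Call:" in YAML: its name, and indented under it one key for each argument. carry_out: Moves the arm, as the interface text tells. Its arguments: {"type":"object","properties":{"motion":{"type":"array"},"hand":{"type":"number"},"grip_force":{"type":"number"}},"required":["motion"]}

```bash
ls; mkdir -p pics
cat > h.py <<'E'
import numpy as np, cv2
from scipy.spatial.transform import Rotation as R
from plant import monitor, snapshot, workorder, finder
def pts(s, uv):
    """pixels (N,2) with depth -> world"""
    uv=np.asarray(uv,float).reshape(-1,2)
    K=np.array([[s['fx'],0,s['cx']],[0,s['fy'],s['cy']],[0,0,1]])
    n=cv2.undistortPoints(uv.reshape(-1,1,2),K,np.array(s['D'],float)).reshape(-1,2)
    z=s['range_z'][uv[:,1].astype(int),uv[:,0].astype(int)]
    pc=np.c_[n*z[:,None],z]
    Rm=cv2.Rodrigues(np.array(s['rvec'],float))[0]
    return (pc-np.array(s['tvec']).ravel())@Rm
def cloud(s):
    v,u=np.mgrid[0:384,0:512]
    w=pts(s,np.c_[u.ravel(),v.ravel()]).reshape(384,512,3)
    w[s['range_z']<=0]=np.nan
    return w
def save(s,name,crop=None,k=1):
    im=s['frame'][...,::-1]
    if crop: l,t,r,b=crop; im=im[t:b,l:r]
    cv2.imwrite(f'pics/{name}.png',cv2.resize(im,None,fx=k,fy=k,interpolation=cv2.INTER_CUBIC))
def st():
    s=monitor.get_state()
    print('t',s['clock'],'pos',np.round(s['tool_pos'],4),'\nrot\n',np.round(R.from_quat(s['eef_rot']).as_matrix(),3),'\nF',np.round(s['contact_force'],2),'op',s['opening'],'q',np.round(s['q'],3))
    return s
E
python3 - <<'E'
from h import *
st()
a=snapshot('top'); b=snapshot('scene')
im=np.vstack([a['frame'],b['frame']])[...,::-1]
cv2.imwrite('pics/top0.png',cv2.resize(a['frame'][...,::-1],(800,600)));cv2.imwrite('pics/scene0.png',cv2.resize(b['frame'][...,::-1],(800,600)))
for s,n in((a,'top'),(b,'scene')):
    w=cloud(s)
    for th in ['stage','plate_centre','jog_box','jog_lever','dimmer_box','bottle_a','reagent','dishes','slide_box','stain_jar','pillar']:
        try: r=finder.masks_of(s,th)
        except Exception as e: print(th,e); continue
        for d in r[:3]:
            m=w[d['pixels']]; m=m[~np.isnan(m[:,0])]
            print(n,th,round(d['p'],2),d['extent'],np.round(np.median(m,0),3) if len(m) else '', np.round(np.percentile(m[:,2],97),3) if len(m) else '')
E
```

```text
pics
t 0.0 pos [ 0.1646 -0.6024  0.3019] 
rot
 [[ 0.965  0.264 -0.001]
 [ 0.264 -0.965  0.002]
 [-0.    -0.002 -1.   ]] 
F [0.09 0.17 0.14] op 0.9977179066316756 q [ 1.338  0.69  -0.195  1.566  0.157  0.902 -0.215]
top stage 0.57 [209.7, 115.7, 366.3, 249.7] [ 0.571 -0.021  0.044] 0.059
top stage 0.47 [402.1, 174.5, 416.8, 179.7] [ 0.589 -0.323  0.085] 0.102
top plate_centre 0.65 [227.5, 186.5, 281.2, 239.5] [0.498 0.093 0.061] 0.064
top jog_box 0.57 [380.9, 162.6, 421.9, 195.1] [ 0.597 -0.308  0.044] 0.097
top jog_box 0.47 [126.9, 153.8, 158.9, 188.4] [0.617 0.404 0.042] 0.046
top jog_lever 0.44 [404.3, 175.4, 416.5, 179.0] [ 0.588 -0.322  0.092] 0.102
top dimmer_box 0.77 [379.2, 220.8, 410.9, 253.0] [ 0.435 -0.293  0.044] 0.065
top bottle_a 0.63 [217.0, 89.3, 246.2, 122.9] [0.784 0.155 0.082] 0.121
top bottle_a 0.61 [311.2, 88.3, 346.6, 129.5] [ 0.77  -0.11   0.107] 0.112
top reagent 0.63 [372.9, 121.2, 392.0, 144.4] [ 0.723 -0.256  0.055] 0.085
top reagent 0.31 [212.2, 115.5, 365.3, 254.4] [ 0.57  -0.021  0.044] 0.06
top dishes 0.74 [128.3, 151.2, 161.1, 184.1] [0.617 0.403 0.042]
[... 1065 characters left out ...]
 0.084] 0.111
scene reagent 0.81 [266.3, 326.6, 293.1, 369.3] [ 0.738 -0.276  0.054] 0.085
scene reagent 0.53 [117.8, 292.2, 157.0, 332.7] [ 0.448 -0.311  0.043] 0.065
scene reagent 0.39 [181.1, 323.4, 204.7, 342.1] [ 0.591 -0.325  0.082] 0.103
scene dishes 0.93 [316.2, 152.6, 343.1, 179.3] [0.626 0.384 0.041] 0.046
scene slide_box 0.87 [275.1, 138.6, 302.5, 167.7] [0.469 0.418 0.034] 0.037
scene stain_jar 0.78 [222.3, 253.5, 243.7, 289.7] [ 0.591 -0.17   0.096] 0.107
scene pillar 0.86 [184.7, 184.6, 331.7, 309.9] [ 0.597 -0.055  0.045] 0.129
scene pillar 0.59 [116.7, 293.0, 154.7, 331.4] [ 0.449 -0.311  0.043] 0.065
scene pillar 0.25 [178.8, 322.7, 202.0, 341.7] [ 0.592 -0.325  0.081] 0.103
```

View pics/top0.png

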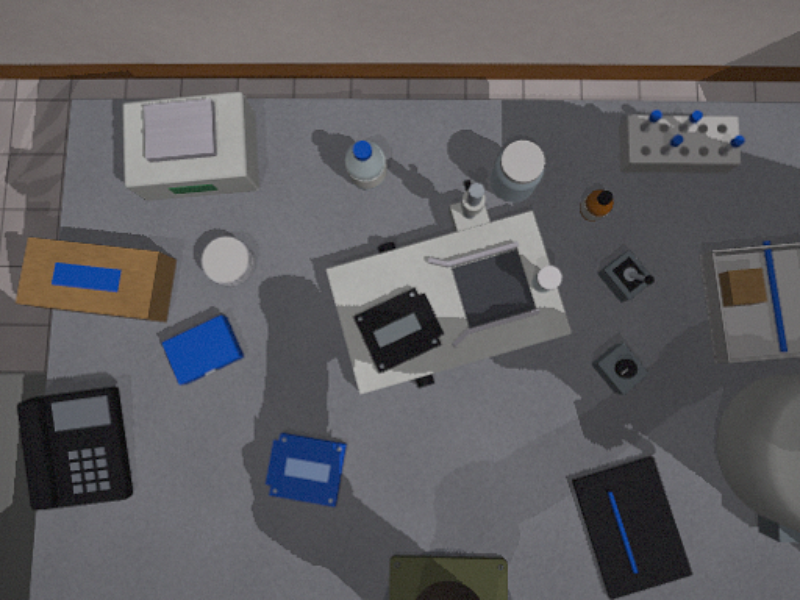

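View pics/scene0.png

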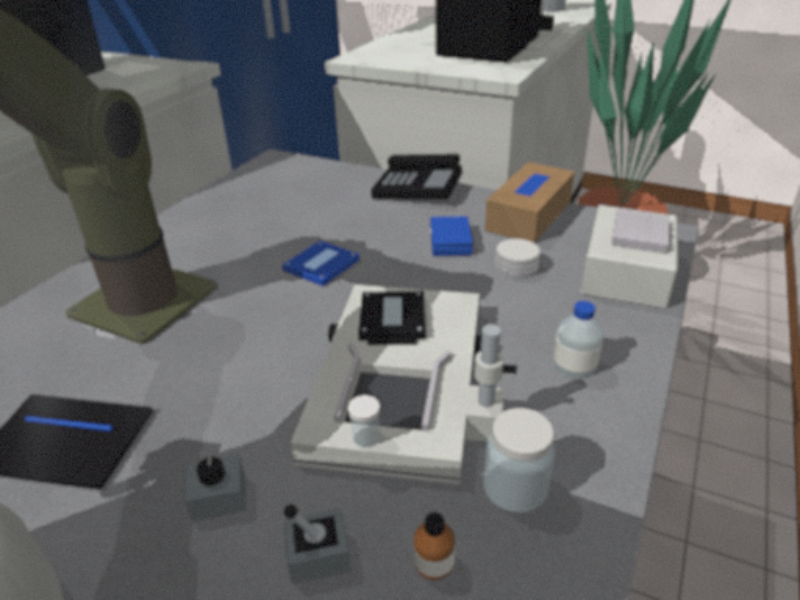

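```bash
cat > m.py <<'E'
from h import *
def rect(p):
    (c,wh,ang)=cv2.minAreaRect((p[:,:2]*1000).astype(np.float32)); 
    return np.round(c,1),np.round(wh,1),round(ang,2)
def sel(w,zl,zh,c,r):
    p=w.reshape(-1,3); p=p[~np.isnan(p[:,0])]
    return p[(p[:,2]>zl)&(p[:,2]<zh)&(np.hypot(p[:,0]-c[0],p[:,1]-c[1])<r)]
E
python3 - <<'E'
from m import *
a=snapshot('top'); b=snapshot('scene')
for s,n in((a,'top'),(b,'scene')):
    w=cloud(s)
    k=np.ones((3,3),np.uint8)
    hsv=cv2.cvtColor(s['frame'],cv2.COLOR_RGB2HSV)
    # stage top + plate outline
    p=sel(w,0.041,0.066,(0.57,-0.02),0.26); print(n,'stage',rect(p),len(p))
    z=w[...,2]; m=((z>0.057)&(z<0.068)&(np.hypot(w[...,0]-.5,w[...,1]-.09)<.1)&(hsv[...,2]<400)).astype(np.uint8)
    m=cv2.morphologyEx(m,cv2.MORPH_OPEN,k)
    print(n,'plate',rect(w[m>0]),m.sum(),np.median(w[m>0],0))
    m=((z>0.026)&(z<0.034)&(np.hypot(w[...,0]-.57,w[...,1]+.09)<.13)).astype(np.uint8)
    m=cv2.morphologyEx(m,cv2.MORPH_OPEN,k)
    print(n,'recess',rect(w[m>0]),m.sum())
    p=sel(w,0.038,0.05,(0.6,-0.31),0.06); print(n,'jog',rect(p),len(p))
    p=sel(w,0.085,0.12,(0.6,-0.31),0.08); print(n,'tip',np.round(p.mean(0),4),np.round(p.min(0),4),np.round(p.max(0),4),len(p))
    p=sel(w,0.1,0.2,(0.6,-0.02),0.2);print(n,'pillar/jar',len(p)); 
    for zl,zh in((.095,.115),(.12,.17),(.17,.2)):
        q=sel(w,zl,zh,(0.7,-0.03),0.09); print(zl,np.round(np.median(q,0),3) if len(q) else '',len(q))
E
```

```text
top stage (array([632.5, -18. ]), array([373.3, 482.5]), 16.78) 9733
top plate (array([495.9,  95.7]), array([110.1, 120. ]), 25.85) 1725 [0.49558553 0.09619745 0.06097338]
top recess (array([575.7, -74.7]), array([115.1, 124.8]), 16.65) 1667
top jog (array([ 600.8, -314.6]), array([71.2, 60.8]), 36.41) 479
top tip [ 0.5841 -0.3272  0.0981] [ 0.578  -0.3363  0.0852] [ 0.5916 -0.3209  0.1048] 34
top pillar/jar 687
0.095 [ 0.753 -0.084  0.106] 67
0.12 [ 0.7   -0.025  0.13 ] 131
0.17 [ 0.709 -0.03   0.179] 86
scene stage (array([632.4, -16.2]), array([375. , 485.2]), 16.59) 8880
scene plate (array([496.8,  94.4]), array([110. , 124.3]), 25.89) 1172 [0.49886673 0.08920908 0.06177519]
scene recess (array([581.6, -96.4]), array([117.7, 179.8]), 20.84) 1360
scene jog (array([ 602.3, -315. ]), array([69.8, 62.5]), 39.88) 1053
scene tip [ 0.5866 -0.3305  0.0979] [ 0.5769 -0.3371  0.0859] [ 0.5924 -0.3226  0.1047] 84
scene pillar/jar 1121
0.095 [ 0.721 -0.047  0.109] 120
0.12 [ 0.715 -0.041  0.133] 319
0.17 [ 0.711 -0.036  0.179] 112
```

```bash
cat > plan.py <<'E'
from h import *
def plan(target,yhead=None,n=8,d=1):
    """rows in tool axes from the measured pose to target TCP (m), tool straight down, tool y heading (deg)"""
    s=monitor.get_state(); p=np.array(s['tool_pos']); r=R.from_quat(s['eef_rot'])
    if yhead is None: rt=r
    else:
        h=np.radians(yhead); y=np.array([np.cos(h),np.sin(h),0]); z=np.array([0,0,-1.]); rt=R.from_matrix(np.c_[np.cross(y,z),y,z])
    dr=(r.inv()*rt).as_rotvec()/n; out=[]
    for i in range(n):
        sh=np.round(r.inv().apply((np.array(target)-p)/(n-i))*100,d); rv=np.round(dr,3)
        out+=[*sh,*rv]; p=p+r.apply(sh/100); r=r*R.from_rotvec(rv)
    print('t',s['clock'],'from',np.round(s['tool_pos'],4),'F',np.round(s['contact_force'],1),'op',round(s['opening'],3))
    for i in range(0,len(out),48): print(', '.join('%g'%(v+0) for v in out[i:i+48]))
    print('end',np.round(p,4))
E
python3 -c "
from plan import *
plan([.6015,-.315,.22],38,16)"
```

```text
t 1.3 from [ 0.1648 -0.6029  0.3027] F [-0.1  1.   0.3] op 1.002
3.1, -1, 0.5, 0, 0, -0.123, 3.2, -0.6, 0.5, 0, 0, -0.123, 3.3, -0.2, 0.5, 0, 0, -0.123, 3.3, 0.2, 0.5, 0, 0, -0.123, 3.2, 0.6, 0.5, 0, 0, -0.123, 3.1, 1, 0.5, 0, 0, -0.123, 3, 1.3, 0.5, 0, 0, -0.123, 2.8, 1.7, 0.5, 0, 0, -0.123
2.6, 2, 0.5, 0, 0, -0.123, 2.3, 2.3, 0.5, 0, 0, -0.123, 2, 2.6, 0.5, 0, 0, -0.123, 1.7, 2.8, 0.6, 0, 0, -0.123, 1.3, 3, 0.5, 0, 0, -0.123, 0.9, 3.1, 0.6, 0, 0, -0.123, 0.6, 3.2, 0.5, 0, 0, -0.123, 0.1, 3.3, 0.6, 0, 0, -0.123
end [ 0.6018 -0.3151  0.2197]
```

Call:
carry_out:
  motion: [3.1, -1, 0.5, 0, 0, -0.123, 3.2, -0.6, 0.5, 0, 0, -0.123, 3.3, -0.2, 0.5, 0, 0, -0.123, 3.3, 0.2, 0.5, 0, 0, -0.123, 3.2, 0.6, 0.5, 0, 0, -0.123, 3.1, 1, 0.5, 0, 0, -0.123, 3, 1.3, 0.5, 0, 0, -0.123, 2.8, 1.7, 0.5, 0, 0, -0.123]
  hand: 8.8
  grip_force: 8

```text
clock: 2.3
tool_pos: [0.3849, -0.4594, 0.2626]
eef_rot: [0.81, 0.587, -0.0, 0.0]
contact_force: [-0.4, 0.3, -0.5]
opening: 1.0
```

Call:
carry_out:
  motion: [2.6, 2, 0.5, 0, 0, -0.123, 2.3, 2.3, 0.5, 0, 0, -0.123, 2, 2.6, 0.5, 0, 0, -0.123, 1.7, 2.8, 0.6, 0, 0, -0.123, 1.3, 3, 0.5, 0, 0, -0.123, 0.9, 3.1, 0.6, 0, 0, -0.123, 0.6, 3.2, 0.5, 0, 0, -0.123, 0.1, 3.3, 0.6, 0, 0, -0.123]

```text
clock: 3.3
tool_pos: [0.6026, -0.3149, 0.2196]
eef_rot: [0.436, 0.9, -0.0, 0.0]
contact_force: [-0.2, 0.2, -0.1]
opening: 0.995
```

```bash
python3 -c "
from plan import *
st()
plan([.6015,-.315,.143],38,8,1)"
```

```text
t 3.3 pos [ 0.6026 -0.3149  0.2196] 
rot
 [[-0.619  0.785 -0.   ]
 [ 0.785  0.619 -0.001]
 [-0.    -0.    -1.   ]] 
F [-0.24  0.21 -0.12] op 0.9949591712754022 q [ 0.725  0.924 -0.641  1.443  0.612  0.98   0.597]
t 3.3 from [ 0.6026 -0.3149  0.2196] F [-0.2  0.2 -0.1] op 0.995
0, 0, 1, 0, 0, 0.001, 0, 0, 1, 0, 0, 0.001, 0, 0, 0.9, 0, 0, 0.001, 0, 0, 1, 0, 0, 0.001, 0, 0, 0.9, 0, 0, 0.001, 0, 0, 1, 0, 0, 0.001, 0, 0, 0.9, 0, 0, 0.001, 0.1, -0.1, 1, 0, 0, 0.001
end [ 0.6012 -0.3147  0.1426]
```

Call:
carry_out:
  motion: [0, -0.1, 1.5, 0, 0, 0, 0, 0, 1.5, 0, 0, 0, 0, 0, 1.5, 0, 0, 0, 0, 0, 1.5, 0, 0, 0, 0, 0, 1.2, 0, 0, 0, 0, 0, 0.5, 0, 0, 0, 0, 0, 0, 0, 0, 0]

```text
clock: 4.18
tool_pos: [0.601, -0.3157, 0.1425]
eef_rot: [0.438, 0.899, -0.0, -0.0]
contact_force: [0.4, 0.5, -0.4]
opening: 0.999
```

Call:
carry_out:
  motion: [0, 0, 0, 0, 0, 0, 0, 0, 0, 0, 0, 0, 0, 0, 0, 0, 0, 0, 0, 0, 0, 0, 0, 0, 0, 0, 0, 0, 0, 0, 0, 0, 0, 0, 0, 0]
  hand: 1.7
  grip_force: 8

```text
clock: 4.92
tool_pos: [0.6006, -0.3164, 0.1427]
eef_rot: [0.438, 0.899, -0.001, -0.0]
contact_force: [-2.3, -2.1, 1.6]
opening: 0.342
```

Call:
carry_out:
  motion: [0, 0, 0, 0, 0, 0, 0, 0, 0, 0, 0, 0, 0, 0, 0, 0, 0, 0, 0, 0, 0, 0, 0, 0, 0, 0, 0, 0, 0, 0, 0, 0, 0, 0, 0, 0]

```text
clock: 5.68
tool_pos: [0.6013, -0.3154, 0.1427]
eef_rot: [0.438, 0.899, 0.0, 0.0]
contact_force: [-0.3, -1.1, 0.9]
opening: 0.193
```

Call:
carry_out:
  motion: [0, 0, 0, 0, 0, 0, 0, 0, 0, 0, 0, 0, 0, 0, 0, 0, 0, 0, 0, 0, 0, 0, 0, 0, 0, 0, -2, 0, 0, 0, 0, 0, -4, 0, 0, 0, 0, 0, -4, 0, 0, 0]
  hand: 5.5

```text
clock: 6.55
tool_pos: [0.6013, -0.3156, 0.2452]
eef_rot: [0.438, 0.899, 0.0, 0.0]
contact_force: [-0.2, 0.2, -0.2]
opening: 0.625
```

Run:
```python
from m import *
from plan import plan
b=snapshot('scene'); w=cloud(b)
p=sel(w,0.085,0.12,(0.6,-0.31),0.05); print('tip',np.round(p.mean(0),4),np.round(p.min(0),4),np.round(p.max(0),4),len(p))
save(b,'jog1',(160,290,260,384),6)
# stage frame
O=np.array([.5579,-.0153]); d=np.array([.2865,-.958]); e=np.array([.958,.2865])
pc=np.array([.4963,.095]); t=np.array([.436,-.9])
print('start behind plate', pc-t*(.06+.009+.02))
plan([*(pc-t*(.06+.009+.02)),.2],25.85,16)
```

```text
tip [ 0.6026 -0.3185  0.101 ] [ 0.5935 -0.3244  0.086 ] [ 0.6081 -0.3088  0.1086] 80
start behind plate [0.457496 0.1751  ]
t 6.6 from [ 0.6039 -0.316   0.2514] F [1.1 0.3 3.1] op 0.625
3, 1.2, 0.3, 0, 0, 0.013, 3, 1.1, 0.3, 0, 0, 0.013, 3, 1.1, 0.3, 0, 0, 0.013, 3, 1, 0.3, 0, 0, 0.013, 3, 1, 0.3, 0, 0, 0.013, 3.1, 1, 0.3, 0, 0, 0.013, 3.1, 0.9, 0.3, 0, 0, 0.013, 3.1, 0.9, 0.3, 0, 0, 0.013
3.1, 0.9, 0.3, 0, 0, 0.013, 3.1, 0.8, 0.3, 0, 0, 0.013, 3.1, 0.8, 0.3, 0, 0, 0.013, 3.1, 0.7, 0.3, 0, 0, 0.013, 3.1, 0.7, 0.3, 0, 0, 0.013, 3.1, 0.6, 0.3, 0, 0, 0.013, 3.2, 0.6, 0.3, 0, 0, 0.013, 3.2, 0.6, 0.4, 0, 0, 0.013
end [0.4572 0.1754 0.1995]
```

View pics/jog1.png

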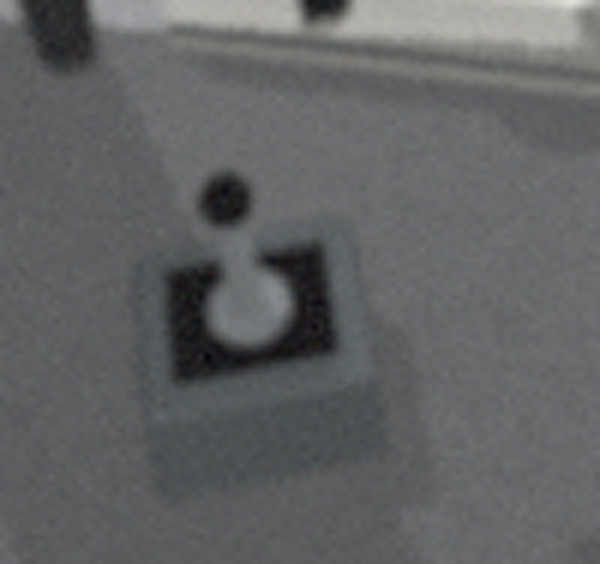

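Ball at crop (225,200) stands upright over the box centre; measured tip is about 1 mm from upright. Next: side-push to centre and square the plate.

```bash
cat >> plan.py <<'E'
O=np.array([.5579,-.0153]); D=np.array([.2865,-.958]); E_=np.array([.958,.2865])
def sw(x,y): return O+(x*D+y*E_)/1000     # stage mm -> world
def ws(p): v=(np.asarray(p)[:2]-O)*1000; return np.array([v@D,v@E_])
E
python3 -c "
from plan import *
plan([*sw(-123,-110),.2],106.65,16)"
```

```text
t 6.6 from [ 0.6039 -0.316   0.2514] F [1.1 0.3 3.1] op 0.625
2.6, 0.6, 0.3, 0, 0.001, -0.075, 2.6, 0.8, 0.3, 0, 0.001, -0.075, 2.5, 1, 0.3, 0, 0.001, -0.075, 2.4, 1.1, 0.3, 0, 0.001, -0.075, 2.3, 1.3, 0.3, 0, 0.001, -0.075, 2.2, 1.5, 0.3, 0, 0.001, -0.075, 2.1, 1.7, 0.3, 0, 0.001, -0.075, 2, 1.8, 0.3, 0, 0.001, -0.075
1.9, 1.9, 0.3, 0, 0.001, -0.075, 1.7, 2.1, 0.3, 0, 0.001, -0.075, 1.5, 2.2, 0.3, 0, 0.001, -0.075, 1.4, 2.3, 0.4, 0, 0.001, -0.075, 1.2, 2.4, 0.3, 0, 0.001, -0.075, 1, 2.5, 0.4, 0, 0.001, -0.075, 0.8, 2.6, 0.3, 0, 0.001, -0.075, 0.7, 2.6, 0.4, 0, 0.001, -0.075
end [0.4172 0.0707 0.2   ]
```

Call:
carry_out:
  motion: [2.6, 0.6, 0.3, 0, 0, -0.075, 2.6, 0.8, 0.3, 0, 0, -0.075, 2.5, 1, 0.3, 0, 0, -0.075, 2.4, 1.1, 0.3, 0, 0, -0.075, 2.3, 1.3, 0.3, 0, 0, -0.075, 2.2, 1.5, 0.3, 0, 0, -0.075, 2.1, 1.7, 0.3, 0, 0, -0.075, 2, 1.8, 0.3, 0, 0, -0.075]

```text
clock: 7.6
tool_pos: [0.5093, -0.1216, 0.2199]
eef_rot: [0.152, 0.988, -0.0, 0.001]
contact_force: [0.7, 0.5, 0.9]
opening: 0.623
```

Call:
carry_out:
  motion: [1.9, 1.9, 0.3, 0, 0, -0.075, 1.7, 2.1, 0.3, 0, 0, -0.075, 1.5, 2.2, 0.3, 0, 0, -0.075, 1.4, 2.3, 0.4, 0, 0, -0.075, 1.2, 2.4, 0.3, 0, 0, -0.075, 1, 2.5, 0.4, 0, 0, -0.075, 0.8, 2.6, 0.3, 0, 0, -0.075, 0.7, 2.6, 0.4, 0, 0, -0.075]

```text
clock: 8.6
tool_pos: [0.4145, 0.0719, 0.1927]
eef_rot: [-0.147, 0.989, -0.0, 0.002]
contact_force: [-0.4, 0.3, 0.9]
opening: 0.624
```

```bash
python3 -c "
from plan import *
st()
plan([*sw(-123,-110),.115],106.65,8)"
```

```text
t 8.6 pos [0.4145 0.0719 0.1927] 
rot
 [[-0.957 -0.291  0.003]
 [-0.291  0.957  0.   ]
 [-0.003 -0.001 -1.   ]] 
F [-0.39  0.26  0.88] op 0.6242006954487314 q [ 0.194  0.757 -0.776  2.248  1.082  0.578  0.437]
t 8.6 from [0.4145 0.0719 0.1927] F [-0.4  0.3  0.9] op 0.624
0, 0, 1, 0, 0, 0.001, 0, 0, 1, 0, 0, 0.001, 0, 0, 1, 0, 0, 0.001, 0, 0, 1, 0, 0, 0.001, -0.1, 0, 0.9, 0, 0, 0.001, 0, -0.1, 1, 0, 0, 0.001, -0.1, 0, 0.9, 0, 0, 0.001, 0, -0.1, 1, 0, 0, 0.001
end [0.4172 0.0706 0.1147]
```

Call:
carry_out:
  motion: [-0.1, 0, 1.5, 0, 0, 0.004, 0, 0, 1.5, 0, 0, 0.004, 0, -0.1, 1.5, 0, 0, 0, 0, 0, 1.5, 0, 0, 0, 0, 0, 1, 0, 0, 0, 0, 0, 0.7, 0, 0, 0, 0, 0, 0, 0, 0, 0]

```text
clock: 9.48
tool_pos: [0.4159, 0.0704, 0.1151]
eef_rot: [-0.142, 0.99, -0.0, 0.001]
contact_force: [-0.5, -0.1, 0.2]
opening: 0.622
```

```bash
python3 -c "
from plan import *
s=st();print(ws(s['tool_pos']))
plan([*sw(-123,-64),.115],106.65,8)
save(snapshot('scene'),'side',(150,140,350,300),4)"
```

```text
t 9.475 pos [0.4159 0.0704 0.1151] 
rot
 [[-0.96  -0.281  0.002]
 [-0.281  0.96   0.   ]
 [-0.002 -0.    -1.   ]] 
F [-0.55 -0.12  0.18] op 0.6216473890499717 q [ 0.103  0.905 -0.628  2.284  1.465  0.484  0.086]
[-122.76532025 -111.43724483]
t 9.475 from [0.4159 0.0704 0.1151] F [-0.5 -0.1  0.2] op 0.622
-0.6, 0, 0, 0, 0, -0.001, -0.6, 0, 0, 0, 0, -0.001, -0.6, 0, 0, 0, 0, -0.001, -0.6, 0, 0, 0, 0, -0.001, -0.6, 0, 0, 0, 0, -0.001, -0.6, 0, 0, 0, 0, -0.001, -0.6, 0, 0, 0, 0, -0.001, -0.5, 0, 0, 0, 0, -0.001
end [0.461  0.0838 0.1152]
```

View pics/side.png

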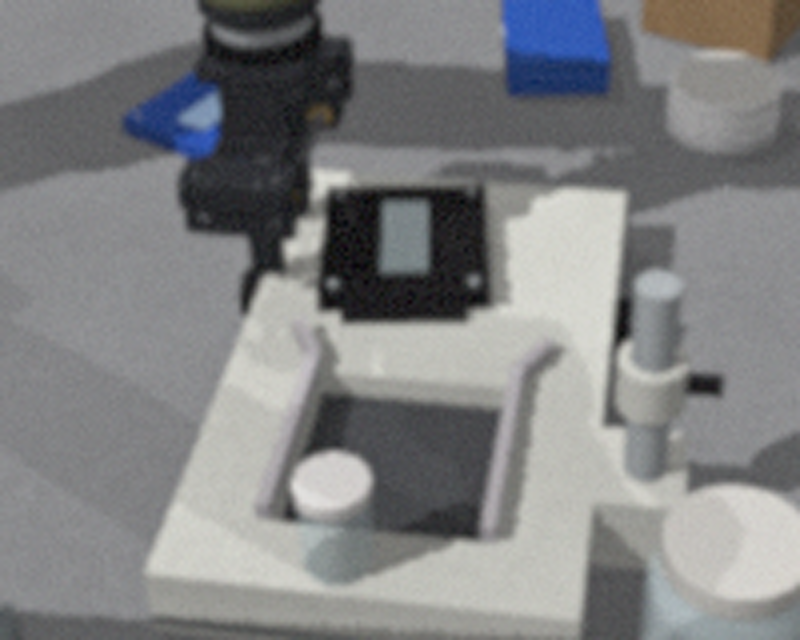

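Fingers stand beside the plate's −y side (crop ~(265,290)), plate at (405,250) untouched. Push sideways to y = −64.

Call:
carry_out:
  motion: [-0.6, 0, 0, 0, 0, 0, -0.6, 0, 0, 0, 0, 0, -0.6, 0, 0, 0, 0, 0, -0.6, 0, 0, 0, 0, 0, -0.6, 0, 0, 0, 0, 0, -0.6, 0, 0, 0, 0, 0, -0.6, 0, 0, 0, 0, 0, -0.5, 0, 0, 0, 0, 0]

```text
clock: 10.52
tool_pos: [0.4605, 0.0829, 0.1146]
eef_rot: [-0.142, 0.99, -0.001, -0.0]
contact_force: [-3.8, -1.0, 1.5]
opening: 0.628
```

Call:
carry_out:
  motion: [0, 0, 0, 0, 0, 0, 0, 0, 0, 0, 0, 0, 2, 0, 0, 0, 0, 0, 2, 0, 0, 0, 0, 0, 0, 0, -4, 0, 0, 0, 0, 0, -4, 0, 0, 0]

```text
clock: 11.28
tool_pos: [0.4218, 0.0723, 0.1956]
eef_rot: [-0.143, 0.99, -0.0, -0.0]
contact_force: [0.4, -0.4, -0.1]
opening: 0.627
```

```bash
cat >> m.py <<'E'
def plate(s,c):
    w=cloud(s); z=w[...,2]
    m=((z>0.056)&(z<0.068)&(np.hypot(w[...,0]-c[0],w[...,1]-c[1])<.095)).astype(np.uint8)
    m=cv2.morphologyEx(m,cv2.MORPH_OPEN,np.ones((3,3),np.uint8))
    return rect(w[m>0])
E
python3 -c "
from plan import *
from m import *
s=st()
for n in('top','scene'):
    q=plate(snapshot(n),sw(-123,0)); print(n,q,ws(q[0]/1000))
plan([*sw(-215,0),.19],16.65,16)
"
```

```text
t 11.275 pos [0.4218 0.0723 0.1956] 
rot
 [[-0.959 -0.282 -0.001]
 [-0.282  0.959 -0.   ]
 [ 0.001  0.    -1.   ]] 
F [ 0.42 -0.39 -0.06] op 0.6267903176000793 q [ 0.167  0.74  -0.72   2.224  1.009  0.553  0.514]
top (array([526.6,  94.6]), array([109.7, 120.2]), 15.84) [-114.25165    1.50095]
scene (array([527.1,  93.6]), array([110.4, 124.4]), 16.27) [-113.1504     1.69345]
t 11.375 from [0.4235 0.073  0.1976] F [ 0.7 -0.5  0.9] op 0.62
-0.6, 0.6, 0.1, 0, 0, 0.098, -0.6, 0.6, 0, 0, 0, 0.098, -0.5, 0.7, 0.1, 0, 0, 0.098, -0.5, 0.7, 0, 0, 0, 0.098, -0.4, 0.8, 0.1, 0, 0, 0.098, -0.3, 0.8, 0, 0, 0, 0.098, -0.2, 0.8, 0.1, 0, 0, 0.098, -0.1, 0.9, 0, 0, 0, 0.098
0, 0.9, 0.1, 0, 0, 0.098, 0, 0.9, 0, 0, 0, 0.098, 0.1, 0.8, 0.1, 0, 0, 0.098, 0.2, 0.8, 0, 0, 0, 0.098, 0.3, 0.8, 0.1, 0, 0, 0.098, 0.4, 0.8, 0, 0, 0, 0.098, 0.4, 0.8, 0.1, 0, 0, 0.098, 0.5, 0.7, 0, 0, 0, 0.098
end [0.4966 0.1903 0.1903]
```

Call:
carry_out:
  motion: [-0.6, 0.6, 0.1, 0, 0, 0.098, -0.6, 0.6, 0, 0, 0, 0.098, -0.5, 0.7, 0.1, 0, 0, 0.098, -0.5, 0.7, 0, 0, 0, 0.098, -0.4, 0.8, 0.1, 0, 0, 0.098, -0.3, 0.8, 0, 0, 0, 0.098, -0.2, 0.8, 0.1, 0, 0, 0.098, -0.1, 0.9, 0, 0, 0, 0.098]

```text
clock: 12.38
tool_pos: [0.4585, 0.1307, 0.1899]
eef_rot: [0.248, 0.969, -0.0, 0.0]
contact_force: [0.6, 0.0, -0.1]
opening: 0.625
```

Call:
carry_out:
  motion: [0, 0.9, 0.1, 0, 0, 0.098, 0, 0.9, 0, 0, 0, 0.098, 0.1, 0.8, 0.1, 0, 0, 0.098, 0.2, 0.8, 0, 0, 0, 0.098, 0.3, 0.8, 0.1, 0, 0, 0.098, 0.4, 0.8, 0, 0, 0, 0.098, 0.4, 0.8, 0.1, 0, 0, 0.098, 0.5, 0.7, 0, 0, 0, 0.098]

```text
clock: 13.38
tool_pos: [0.4951, 0.1894, 0.1858]
eef_rot: [0.6, 0.8, -0.0, 0.0]
contact_force: [0.0, -0.2, -0.4]
opening: 0.625
```

```bash
python3 -c "
from plan import *
s=st();print(ws(s['tool_pos']))
plan([*sw(-215,1),.114],16.65,6)"
```

```text
t 13.375 pos [0.4951 0.1894 0.1858] 
rot
 [[-0.281  0.96  -0.   ]
 [ 0.96   0.281 -0.001]
 [-0.001 -0.    -1.   ]] 
F [ 0.   -0.19 -0.36] op 0.6250968069799212 q [-0.235  0.764 -0.362  1.947  0.516  0.522 -0.674]
[-214.10687128   -1.49142136]
t 13.375 from [0.4951 0.1894 0.1858] F [ 0.  -0.2 -0.4] op 0.625
0, 0, 1.2, 0, 0, -0.001, 0, 0.1, 1.2, 0, 0, -0.001, 0, 0, 1.2, 0, 0, -0.001, 0, 0.1, 1.2, 0, 0, -0.001, 0, 0, 1.2, 0, 0, -0.001, 0.1, 0.1, 1.2, 0, 0, -0.001
end [0.4977 0.1911 0.1138]
```

Call:
carry_out:
  motion: [0, 0, 1.5, 0, 0, -0.006, 0, 0.2, 1.5, 0, 0, 0, 0, 0, 1.5, 0, 0, 0, 0, 0.1, 1.5, 0, 0, 0, 0, 0, 0.8, 0, 0, 0, 0, 0, 0.4, 0, 0, 0, 0, 0, 0, 0, 0, 0]

```text
clock: 14.25
tool_pos: [0.4978, 0.1903, 0.1147]
eef_rot: [0.596, 0.803, -0.0, 0.0]
contact_force: [-0.5, -0.1, 0.7]
opening: 0.624
```

Call:
carry_out:
  motion: [-1, 0, 0, 0, 0, 0, -1, 0, 0, 0, 0, 0, -1, 0, 0, 0, 0, 0, -1, 0, 0, 0, 0, 0, -1, 0, 0, 0, 0, 0, -1, 0, 0, 0, 0, 0, -1, 0, 0, 0, 0, 0, -1, 0, 0, 0, 0, 0]

```text
clock: 15.25
tool_pos: [0.521, 0.1136, 0.1148]
eef_rot: [0.596, 0.803, 0.0, -0.0]
contact_force: [-1.7, 3.7, 1.7]
opening: 0.623
```

```bash
python3 -c "
from plan import *
from m import *
s=st();print(ws(s['tool_pos']))
for n in('top','scene'):
    q=plate(snapshot(n),sw(-65,0)); print(n,q,ws(q[0]/1000))
plan([*sw(-89,1),.114],16.65,5)"
```

```text
t 15.25 pos [0.521  0.1136 0.1148] 
rot
 [[-0.29   0.957 -0.   ]
 [ 0.957  0.29   0.001]
 [ 0.001  0.    -1.   ]] 
F [-1.73  3.71  1.66] op 0.6230889953930147 q [-0.131  0.886 -0.285  1.967  0.632  0.376 -0.617]
[-134.06668011    1.57425518]
top (array([0., 0.]), array([0., 0.]), 0.0) [-174.49575 -530.08475]
scene (array([536.7,  43.4]), array([152.2, 125.5]), 16.98) [-62.3084   -3.49205]
t 15.35 from [0.5213 0.1115 0.1146] F [0.4 0.1 0.4] op 0.624
-0.9, 0, 0, 0, 0, 0, -0.8, 0, 0, 0, 0, 0, -0.9, 0, 0, 0, 0, 0, -0.8, 0, 0, 0, 0, 0, -0.9, 0, 0.1, 0, 0, 0
end [0.5337 0.0703 0.1136]
```

Call:
carry_out:
  motion: [-0.9, 0, 0, 0, 0, 0, -0.9, 0, 0, 0, 0, 0, -0.9, 0, 0, 0, 0, 0, -0.9, 0, 0, 0, 0, 0, -0.9, 0, 0, 0, 0, 0]

```text
clock: 15.98
tool_pos: [0.5341, 0.0698, 0.1146]
eef_rot: [0.596, 0.803, -0.0, 0.0]
contact_force: [-0.9, 2.2, -0.7]
opening: 0.627
```

Call:
carry_out:
  motion: [-0.7, 0, 0, 0, 0, 0, -0.7, 0, 0, 0, 0, 0, -0.7, 0, 0, 0, 0, 0, -0.7, 0, 0, 0, 0, 0]

```text
clock: 16.48
tool_pos: [0.542, 0.0438, 0.1148]
eef_rot: [0.596, 0.803, -0.0, -0.0]
contact_force: [-1.9, 3.3, 2.0]
opening: 0.624
```

```bash
python3 -c "
from plan import *
s=st();print(ws(s['tool_pos']))
save(snapshot('scene'),'p1',(180,170,320,310),4)"
```

```text
t 16.475 pos [0.542  0.0438 0.1148] 
rot
 [[-0.29   0.957 -0.   ]
 [ 0.957  0.29   0.   ]
 [ 0.    -0.    -1.   ]] 
F [-1.9   3.28  2.02] op 0.6243884045408652 q [ 0.024  0.896 -0.32   1.934  0.653  0.416 -0.496]
[-61.18496287   1.66178941]
```

View pics/p1.png

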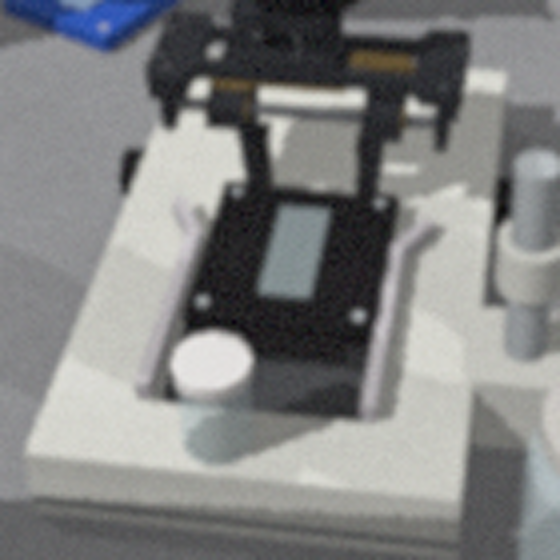

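Call:
carry_out:
  motion: [-0.7, 0, 0, 0, 0, 0, -0.7, 0, 0, 0, 0, 0, -0.7, 0, 0, 0, 0, 0, -0.7, 0, 0, 0, 0, 0, -0.6, 0, 0, 0, 0, 0, -0.6, 0, 0, 0, 0, 0]

```text
clock: 17.27
tool_pos: [0.5538, 0.0051, 0.1146]
eef_rot: [0.596, 0.803, -0.0, -0.0]
contact_force: [-0.9, 0.7, -0.5]
opening: 0.625
```

Call:
carry_out:
  motion: [-0.4, 0, 0, 0, 0, 0, -0.4, 0, 0, 0, 0, 0, -0.2, 0, 0, 0, 0, 0]

```text
clock: 17.65
tool_pos: [0.5567, -0.0042, 0.1147]
eef_rot: [0.596, 0.803, -0.0, 0.0]
contact_force: [0.3, 0.4, -0.9]
opening: 0.622
```

```bash
python3 -c "
from plan import *
s=st();print(ws(s['tool_pos']))
save(snapshot('scene'),'p2',(180,170,320,310),4)"
```

```text
t 17.65 pos [ 0.5567 -0.0042  0.1147] 
rot
 [[-0.29   0.957  0.   ]
 [ 0.957  0.29  -0.   ]
 [-0.    -0.    -1.   ]] 
F [ 0.33  0.45 -0.89] op 0.621809641831029 q [ 0.129  0.908 -0.349  1.895  0.659  0.456 -0.405]
[-10.95555155   1.98501057]
```

View pics/p2.png

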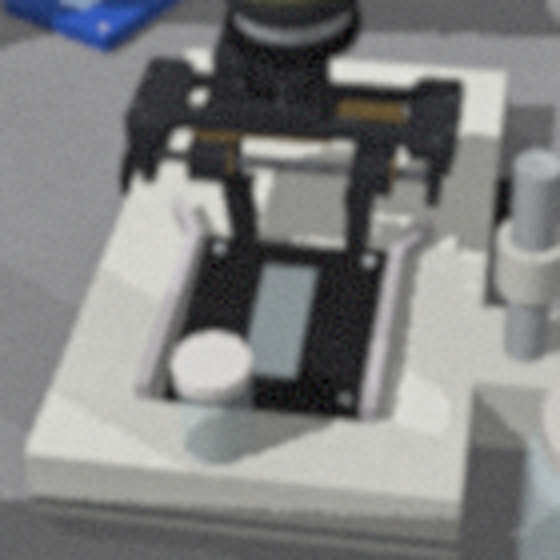

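```bash
cat >> m.py <<'E'
from plan import ws
def prof(s):
    """height of plate/stage along stage x near y in [-45,45]"""
    w=cloud(s).reshape(-1,3); w=w[~np.isnan(w[:,0])]
    v=np.array([ws(p) for p in w[(abs(w[:,0]-.57)<.2)&(abs(w[:,1]+.05)<.2)]]); z=w[(abs(w[:,0]-.57)<.2)&(abs(w[:,1]+.05)<.2)][:,2]*1000
    for lo,hi in((-50,-25),(25,50)):
        print('y',lo,hi,[(x,round(float(np.median(z[k])),1),int(k.sum())) for x in (-40,-25,-15,-5,3,8,15,25,40,60,80,95,105,115,121,128,133) for k in [(abs(v[:,0]-x)<4)&(v[:,1]>lo)&(v[:,1]<hi)&(z<75)] if k.sum()>3])
E
python3 -c "
from m import *
prof(snapshot('scene'))"
```

```text
y -50 -25 [(-25, 46.2, 5), (-15, 62.5, 6), (-5, 67.4, 25), (3, 61.6, 28), (8, 60.2, 26), (15, 59.3, 24), (25, 58.1, 28), (40, 57.0, 27), (60, 54.2, 28), (80, 52.4, 5), (115, 47.4, 8), (121, 44.7, 11), (128, 45.3, 13), (133, 44.9, 16)]
y 25 50 [(-40, 46.3, 8), (-25, 45.2, 13), (-5, 67.9, 23), (3, 61.5, 30), (8, 60.6, 30), (15, 60.1, 27), (25, 58.6, 30), (40, 56.8, 26), (60, 54.3, 27), (80, 51.7, 30), (95, 49.6, 37), (105, 48.7, 38), (115, 46.6, 42), (121, 45.6, 35), (128, 45.7, 36), (133, 45.8, 34)]
```

Call:
carry_out:
  motion: [-0.2, 0, 0, 0, 0, 0, -0.2, 0, 0, 0, 0, 0, -0.1, 0, 0, 0, 0, 0, 0, 0, 0, 0, 0, 0]

```text
clock: 18.25
tool_pos: [0.5581, -0.009, 0.1147]
eef_rot: [0.596, 0.803, -0.0, 0.0]
contact_force: [0.1, -0.9, 0.3]
opening: 0.625
```

```bash
python3 -c "
from m import *
s=st();print(ws(s['tool_pos']))
prof(snapshot('scene'))"
```

```text
t 18.25 pos [ 0.5581 -0.009   0.1147] 
rot
 [[-0.29   0.957  0.   ]
 [ 0.957  0.29  -0.   ]
 [-0.     0.    -1.   ]] 
F [ 0.14 -0.95  0.28] op 0.6253480067932942 q [ 0.139  0.909 -0.351  1.89   0.659  0.46  -0.396]
[-5.9277244   2.00670755]
y -50 -25 [(-40, 45.6, 4), (-25, 46.0, 4), (-15, 46.9, 10), (-5, 45.4, 18), (3, 58.0, 68), (8, 45.9, 39), (15, 45.7, 24), (25, 45.8, 25), (40, 45.5, 22), (60, 45.7, 27), (115, 44.6, 7), (121, 44.4, 10), (128, 45.4, 13), (133, 45.4, 13)]
y 25 50 [(-40, 44.6, 7), (-25, 45.5, 10), (-15, 45.4, 12), (-5, 45.7, 16), (3, 58.7, 61), (8, 46.0, 27), (15, 46.2, 22), (25, 46.0, 24), (40, 45.6, 27), (60, 45.9, 27), (80, 46.3, 27), (95, 45.4, 29), (105, 45.8, 32), (115, 45.3, 32), (121, 45.1, 32), (128, 45.5, 32), (133, 45.2, 35)]
```

Call:
carry_out:
  motion: [0.3, 0, 0, 0, 0, 0, 0, 0, -1, 0, 0, 0, -1.5, 0, 0, 0, 0, 0, -1.5, 0, 0, 0, 0, 0, 0, 0, 0.8, 0, 0, 0, 0, 0, 0.3, 0, 0, 0, 0, 0, 0.3, 0, 0, 0]

```text
clock: 19.18
tool_pos: [0.5656, -0.034, 0.1104]
eef_rot: [0.596, 0.803, -0.0, -0.0]
contact_force: [-6.8, -0.8, 30.3]
opening: 0.628
```

Call:
carry_out:
  motion: [0, 0, 0.2, 0, 0, 0, 0, 0, 0.2, 0, 0, 0, 0, 0, 0.1, 0, 0, 0]

```text
clock: 19.55
tool_pos: [0.5654, -0.0338, 0.1103]
eef_rot: [0.595, 0.803, -0.001, 0.001]
contact_force: [-11.9, -0.5, 50.2]
opening: 0.626
```

Call:
carry_out:
  motion: [0, 0, -0.5, 0, 0, 0, 0, 0, -2, 0, 0, 0, 0, 0, -4, 0, 0, 0, 0, 0, -4, 0, 0, 0, 3, 0, -3, 0, 0, 0, 5, 0, 0, 0, 0, 0, 5, 0, 0, 0, 0, 0, 5, 0, 0, 0, 0, 0]

```text
clock: 20.55
tool_pos: [0.513, 0.1395, 0.2406]
eef_rot: [0.596, 0.803, 0.0, -0.0]
contact_force: [0.6, -0.2, -0.6]
opening: 0.624
```

Call:
carry_out:
  motion: [5, 0, 0, 0, 0, 0, 5, 0, 0, 0, 0, 0, 0, 0, 0, 0, 0, 0, 0, 0, 0, 0, 0, 0]

```text
clock: 21.05
tool_pos: [0.4846, 0.2329, 0.2404]
eef_rot: [0.596, 0.803, -0.001, 0.0]
contact_force: [-0.0, -0.6, -0.1]
opening: 0.625
```

```bash
python3 -c "
from m import *
s=st()
a=snapshot('top');b=snapshot('scene')
prof(a);prof(b)
for q in(a,b):
    p=sel(cloud(q),0.085,0.12,(0.6,-0.31),0.05); print('tip',np.round((p.min(0)+p.max(0))/2,4),len(p))
im=np.hstack([cv2.resize(a['frame'][100:260,200:430],(575,400)),cv2.resize(b['frame'][170:384,170:300],(225,400))])
cv2.imwrite('pics/end.png',im[...,::-1])"
```

```text
t 21.05 pos [0.4846 0.2329 0.2404] 
rot
 [[-0.29   0.957 -0.   ]
 [ 0.957  0.29  -0.001]
 [-0.001 -0.001 -1.   ]] 
F [-0.02 -0.62 -0.12] op 0.6254221114709064 q [-0.253  0.696 -0.466  1.883  0.48   0.676 -0.713]
y -50 -25 [(-40, 44.7, 26), (-25, 44.5, 27), (-15, 44.9, 27), (-5, 44.5, 24), (3, 44.8, 28), (8, 44.5, 26), (15, 45.4, 27), (25, 44.8, 26), (40, 44.9, 28), (60, 44.7, 27), (80, 44.9, 26), (95, 44.8, 27), (105, 44.6, 25), (115, 44.7, 25), (121, 43.0, 28), (128, 44.6, 32), (133, 45.6, 28)]
y 25 50 [(-40, 45.0, 24), (-25, 44.9, 25), (-15, 44.7, 26), (-5, 44.5, 23), (3, 44.6, 28), (8, 43.8, 26), (15, 44.3, 27), (25, 45.6, 26), (40, 44.9, 26), (60, 44.5, 26), (80, 45.3, 26), (95, 44.5, 25), (105, 44.7, 27), (115, 44.4, 24), (121, 42.8, 24), (128, 44.5, 26), (133, 44.4, 25)]
y -50 -25 [(-40, 45.7, 19), (-25, 46.1, 24), (-15, 45.6, 22), (-5, 45.3, 24), (3, 45.6, 21), (8, 45.3, 21), (15, 45.4, 24), (25, 45.3, 27), (40, 45.4, 24), (60, 45.4, 28), (115, 46.0, 5), (121, 44.5, 10), (128, 45.4, 10), (133, 45.0, 14)]
y 25 50 [(-40, 45.7, 22), (-25, 45.9, 21), (-15, 45.5, 23), (-5, 45.7, 22), (3, 45.8, 24), (8, 45.5, 28), (15, 45.5, 25), (25, 45.6, 22), (40, 45.9, 26), (60, 45.7, 28), (80, 45.9, 29), (95, 45.8, 27), (105, 45.6, 28), (115, 45.4, 35), (121, 44.9, 30), (128, 45.4, 32), (133, 45.4, 38)]
tip [ 0.5995 -0.3149  0.0969] 34
tip [ 0.601  -0.3173  0.0972] 80
```

View pics/end.png

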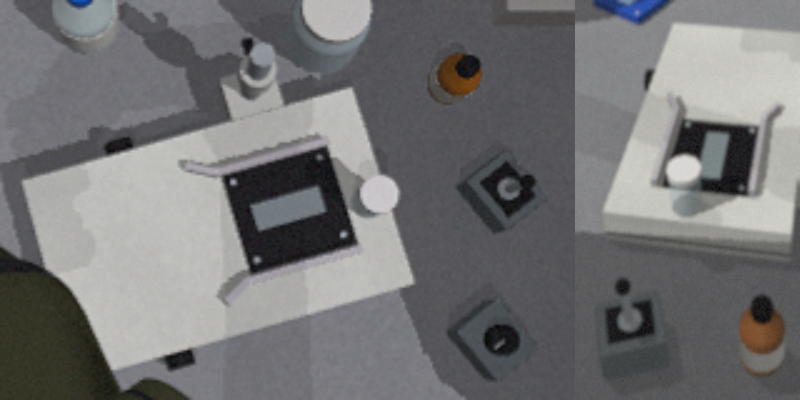

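The final view shows the plate flat in the recess and the lever upright; the stain jar, bottles and boxes are where they were. Handing in.

```bash
python3 -c "
from h import *
print(workorder.finish_job())"
```

```text
the job is handed in; nothing more can be done
None
```

The jog toggle is in its off position and the black plate lies flush in the stage recess. I handed the job in at about 21 s on the robot's clock, with the arm well clear of everything; the hand-in gave no verdict.

**Toggle:** I closed the open gripper evenly over the box centre, which brought the lever upright without going past it. The last check puts the ball about 1–3 mm from upright (about 0.05 rad or less), inside the 0.12 rad off band.

**Plate:** I pushed it sideways to centre and square it, then pushed it from the rear along the rails. The tongue went into the groove, the rear dropped off the sill, and I pressed the rear end down with up to 50 N.

**Last checks:**
- **Flush:** Both cameras show the plate level with the stage top to within about 1 mm, with only a narrow gap at the front end. I did not measure the plate's final position along the stage separately. Lying flat in the recess leaves it only about 4 mm of play.
- **Locked:** I judged this from the plate lying flat after the press; I did not try to lift it.
- **Bystanders:** By eye in the final picture, nothing had moved among the stain jar, reagent, both bottles and the dimmer box. The dishes and slide box were outside that picture, and the arm never went near them.
- **Failed reading:** One top-camera reading during the push failed because the arm blocked the view, so I used the other camera there.

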